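# Balance the centrifuge rotor

## Robot

A 7-joint arm with a two-finger parallel gripper is mounted at the origin on a cart in front of the work surface, level with it; the furniture and walls round the work are solid. World frame = base frame: x ahead of the robot, y to its left, z up, the work surface at z = 0. Lengths are in m, angles in rad, forces in N, time in s.
With the tool pointing down it reaches from about 0.425 to 0.975 m from the base axis. Payload 16.7 kg.
Tool frame: the origin (TCP) lies on the centre line of the jaws, within the pads' length; the fingertips stand 17 mm ahead of it and the grasp point (between the pads) lies 2 mm behind it; z points along the fingers, y is the direction in which the jaws open and shut (so a half turn about z gives the same grasp; the last joint's range is limited). The gripper opens to 85 mm and grips with 20 to 120 N. Pads are 22 mm wide; open, the fingers measure 114 mm over their backs; the gripper's body (76 mm by 85 mm) begins 54 mm behind the grasp point. The pads swing forward as they close: fully open they stand 13 mm farther back than shut.
Start: joints at [1.004, 0.426, 0.074, 1.606, -0.034, 1.111, -0.067], TCP at [0.273, -0.617, 0.248] pointing down, gripper open.
Joint ranges: [-2.85, 2.85], [-0.5, 2.14], [-1.23, 1.37], [0.21, 2.46], [-1.02, 4.16], [0.16, 2.05], [-2.73, 2.73]. Speed limits (rad/s): [1.89, 1.89, 2.39, 2.39, 3.01, 3.01, 3.01].

## Interface

Orientations are given as a rotation vector (axis times angle).
In Python, from workcell import state, viewer, manip gives the robot as it stands. The module is installed in compiled form; this text tells all that it offers.
- The arm moves only by the tool arm_command, never from a script. Its arguments are lists of equal length, an entry for each row: "linear": the shift along the tool's x, y, z scaled (see below), a list of three; "turn": the turn about the tool's z scaled (see below); "jaw": the finger opening in mm, from 0 to 85.4. A call has 1 to 20 rows; each row is the pose to reach, as a shift and turn from the pose commanded when the call began, along the tool's axes at that moment; what a row does not reach only later rows make up. The controller multiplies each number of a shift by 20 cm and each number of a turn by pi/2 rad. A row lasts 1/10 s, in which the tool goes at most 50 mm and 8.59 degrees, less where a joint would pass 70% of its speed; a pose out of reach is approached as far as the arm can. A call with a number of a shift or a turn outside -1 to 1 is refused whole. A call with a gripper value outside its range is refused whole. The fingers move at their own pace and stop on an object; "squeeze" is the grip in N (left out, the last holds). Time passes only in rows, so rows that repeat a pose let the fingers close. It gives the time, the measured TCP pose, the force and the opening at its end, in the units of the state.
- state(): the state, without advancing time (a new reading comes with each control period).
- viewer.capture(name): name is "side" or "top"; returns a dict with "image" (420x560x3 uint8, blue, green, red), "fx", "fy", "cx", "cy" (pixels), "position" and "rotation" of the camera in the world. Camera axes: x right, y down, z forward; pixel columns grow to the right and rows downward; lengths in m; the calibration is good to about 2 mm. A picture is of the moment at which its call begins. There is no depth.
- manip.sign_off(): hands the job in, once; it reports no verdict.
The state is a dict: "t": time; "qpos": joint angles; "joint_vel": joint speeds; "effort": joint torques, N m; "ee_pos": TCP position; "eef_rot": TCP orientation; "wrist_force": force on the tool from outside, world axes, zero at the start; "moment": the same for the moment, N m; "gripper_width": finger opening in m.
Only numpy, scipy, OpenCV 4.12 (cv2) and the standard library are available. Lean on these libraries where they do the work, as an engineer would, in place of code of your own. Each camera call takes 0.05 s, during which the arm holds its last target.

## Task

Balance the centrifuge for a run: three vials already stand in every second well of its rotor, so take the three vials from the green rack and set each one upright, fully down, in the empty well straight across the hub from the loaded vial with the same cap colour. Leave the three loaded vials standing in their wells.

Things in the scene. Friction and masses are not known exactly. Their poses are not given: they have to be found in the camera images.
- rotor_hub (a point): Rotor's vertical axis at the height of the wells' rims, 140 mm above the worktop; x points to a well, z up. Six grey wells, centres 60 mm from the axis, every 60 degrees, every second one empty at the start. Each well: flat-floored cup 22 mm deep, 24 mm wide inside, its mouth flared to 34 mm over the top 6.5 mm. The rotor turns freely (friction 0.02 N m): a push may turn it.
- centrifuge: White bench centrifuge, fixed, 310 x 260 mm; origin on the worktop under the rotor's axis, x to its rear. Top of the casing 140 mm high, level with the wells' rims; it reaches 125 mm in front of the axis, 185 mm behind, 130 mm to each side. Its lid stands open behind the rotor, leaning back, from 160 mm behind the axis, up to about 370 mm high.
- rack: Green vial rack, fixed, 115 (x) x 170 (y) x 45 mm tall; origin on the worktop under its centre. Six holes, 2 x 3, 55 mm apart, 24 mm wide, 22 mm deep (floor 23 mm above the worktop); three hold vials, at least 75 mm apart. An amber dropper bottle (94 mm tall), a glass beaker (98 mm) and a roll of tape stand behind and beside it, 40 mm or more from any vial's axis.
- rack_blue_mid (a point): Glass vial with a blue cap and a beige filling, in a hole of the green rack at the start; to be moved. 50 mm tall; body 21 mm in diameter up to 41 mm, above it the cap, 18 mm in diameter; about 15 g. The point is its centre, 25 mm above its base, z up along it; only its upper 28 mm stand above the rack.
- spun_blue_mid (a point): Glass vial with a blue cap and a beige filling, in a well of the rotor at the start; stays there. 50 mm tall; body 21 mm in diameter up to 41 mm, above it the cap, 18 mm in diameter; about 15 g. The point is its centre, 25 mm above its base, z up along it; only its upper 28 mm stand above the rim of the well.
- rack_white_mid (a point): Glass vial with a white cap and a white filling, in a hole of the green rack at the start; to be moved. 50 mm tall; body 21 mm in diameter up to 41 mm, above it the cap, 18 mm in diameter; about 15 g. The point is its centre, 25 mm above its base, z up along it; only its upper 28 mm stand above the rack.
- spun_white_mid (a point): Glass vial with a white cap and a white filling, in a well of the rotor at the start; stays there. 50 mm tall; body 21 mm in diameter up to 41 mm, above it the cap, 18 mm in diameter; about 15 g. The point is its centre, 25 mm above its base, z up along it; only its upper 28 mm stand above the rim of the well.
- rack_red_mid (a point): Glass vial with a red cap and a brown filling, in a hole of the green rack at the start; to be moved. 50 mm tall; body 21 mm in diameter up to 41 mm, above it the cap, 18 mm in diameter; about 15 g. The point is its centre, 25 mm above its base, z up along it; only its upper 28 mm stand above the rack.
- spun_red_mid (a point): Glass vial with a red cap and a brown filling, in a well of the rotor at the start; stays there. 50 mm tall; body 21 mm in diameter up to 41 mm, above it the cap, 18 mm in diameter; about 15 g. The point is its centre, 25 mm above its base, z up along it; only its upper 28 mm stand above the rim of the well.

How it is judged:
At the end, for the whole second after the job is handed in: Each rack vial stands in the well opposite its twin: twins over 110 mm apart (120 nominal); all six vials 52 to 68 mm from the rotor axis, fully down (centre -3 to +9 mm from rim height, +3 when seated), within 0.25 rad of upright; all at rest (horizontal distance between rack_blue_mid and spun_blue_mid above 0.11 m and z of rack_blue_mid in the frame of rotor_hub between -0.003 and 0.009 m and horizontal distance between rack_blue_mid and rotor_hub between 0.052 and 0.068 m and angle between each of rack_blue_mid, spun_blue_mid, rack_white_mid, spun_white_mid, rack_red_mid, spun_red_mid's own z axis and vertical below 0.25 rad and linear speed of each of rack_blue, spun_blue, rack_white, spun_white, rack_red, spun_red below 0.02 m/s and z of spun_blue_mid in the frame of rotor_hub between -0.003 and 0.009 m and horizontal distance between spun_blue_mid and rotor_hub between 0.052 and 0.068 m and horizontal distance between rack_white_mid and spun_white_mid above 0.11 m and z of rack_white_mid in the frame of rotor_hub between -0.003 and 0.009 m and horizontal distance between rack_white_mid and rotor_hub between 0.052 and 0.068 m and z of spun_white_mid in the frame of rotor_hub between -0.003 and 0.009 m and horizontal distance between spun_white_mid and rotor_hub between 0.052 and 0.068 m and horizontal distance between rack_red_mid and spun_red_mid above 0.11 m and z of rack_red_mid in the frame of rotor_hub between -0.003 and 0.009 m and horizontal distance between rack_red_mid and rotor_hub between 0.052 and 0.068 m and z of spun_red_mid in the frame of rotor_hub between -0.003 and 0.009 m and horizontal distance between spun_red_mid and rotor_hub between 0.052 and 0.068 m); the robot touches nothing.
It fails at once if the loaded blue-capped vial is pulled up from its well or tipped over (z of spun_blue_mid in the frame of rotor_hub above 0.02 m or angle between spun_blue_mid's own z axis and vertical above 0.5 rad).
It fails at once if the loaded white-capped vial is pulled up from its well or tipped over (z of spun_white_mid in the frame of rotor_hub above 0.02 m or angle between spun_white_mid's own z axis and vertical above 0.5 rad).
It fails at once if the loaded red-capped vial is pulled up from its well or tipped over (z of spun_red_mid in the frame of rotor_hub above 0.02 m or angle between spun_red_mid's own z axis and vertical above 0.5 rad).
It also fails if it takes over 99 s, if anything falls off the work surface, if the arm or the gripper's body presses on something with over 40 N, if the wrist force passes 120 N, or if a joint passes its speed limit or range.

## Working session

There is one attempt and no reset: what is moved stays moved. The work goes in short steps, Python scripts to look and compute and a tool call to move; the robot and the scene stay as the last step left them, time stands still between calls to the robot, and variables do not carry over. Pictures are saved under pics/ and viewed, and the job is handed in when it is done.

Besides the shell and the picture viewer there is one more tool, called after "Request:" by a JSON object that holds its "fn" and its "kwargs". arm_command: Moves the arm, as the interface text tells. Its arguments: {"type":"object","properties":{"linear":{"type":"array"},"turn":{"type":"array"},"jaw":{"type":"array"},"squeeze":{"type":"number"}},"required":["linear","turn","jaw"]}

```bash
mkdir -p pics; python3 - <<'E'
from workcell import state, viewer
import cv2,pickle
s=state();print({k:s[k] for k in('t','ee_pos','eef_rot','gripper_width')})
for n in('side','top'):
    c=viewer.capture(n);cv2.imwrite(f'pics/{n}0.png',c['image']);pickle.dump(c,open(n+'0.pkl','wb'))
    print(n,c['fx'],c['fy'],c['cx'],c['cy'],c['position'],c['rotation'])
E
```

```text
{'t': 0.0, 'ee_pos': array([ 0.27306251, -0.61686149,  0.24758023]), 'eef_rot': array([-3.07237431e+00, -6.49652324e-01,  5.85689724e-04]), 'gripper_width': 0.0849501026009459}
side 437.70910873845196 437.70910873845196 276.62006528603933 213.02497893745988 [0.0762563  0.7574968  0.68223216] [-0.69194774  2.48358809 -1.29957051]
top 408.4737352638194 408.4737352638194 279.3855270211721 208.13193690859555 [0.41507381 0.04763402 1.16524834] [-2.14805643  2.19338486 -0.10873861]
```

```bash
ls -la
```

```text
total 1396
drwxr-xr-x  3 agent agent   4096 Dec  7 14:39 .
drwxr-xr-x 23 root  root    4096 Dec  7 14:39 ..
drwxr-xr-x  2 agent agent   4096 Dec  7 14:39 pics
-rw-r--r--  1 agent agent 706000 Dec  7 14:39 side0.pkl
-rw-r--r--  1 agent agent 706000 Dec  7 14:39 top0.pkl
```

View pics/side0.png

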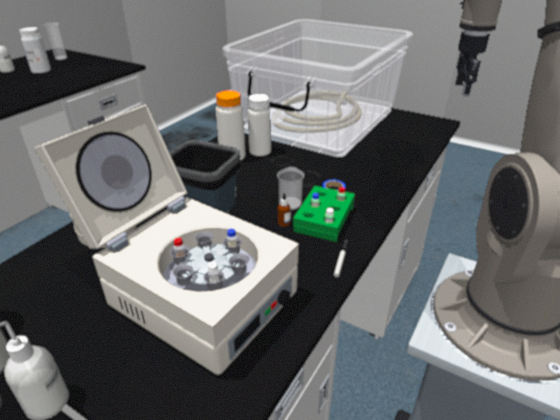

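View pics/top0.png

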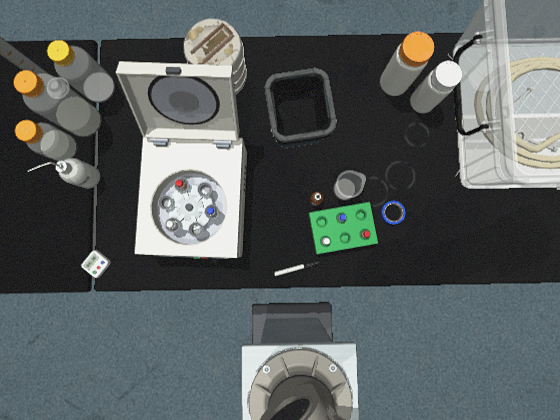

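The side view shows the centrifuge (rotor near 208,262) and rack (325,212). In the top view the rotor is near (189,207) and the rack near (343,228). I'll enlarge both.

```bash
python3 - <<'E'
import cv2
def crop(f,x0,y0,w,h,s,o):
    im=cv2.imread(f)[y0:y0+h,x0:x0+w]; im=cv2.resize(im,None,fx=s,fy=s,interpolation=cv2.INTER_CUBIC)
    for i in range(0,w,10): cv2.putText(im,str(x0+i),(i*s,8),0,.3,(0,0,255),1); cv2.line(im,(i*s,10),(i*s,16),(0,0,255),1)
    for j in range(0,h,10): cv2.putText(im,str(y0+j),(0,j*s+4),0,.3,(0,0,255),1)
    cv2.imwrite(o,im)
crop('pics/top0.png',145,162,88,88,6,'pics/tr.png')
crop('pics/top0.png',300,178,110,80,7,'pics/tk.png')
crop('pics/side0.png',150,220,120,80,6,'pics/sr.png')
crop('pics/side0.png',270,165,100,80,7,'pics/sk.png')
E
```

```text
(no output)
```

View pics/tr.png

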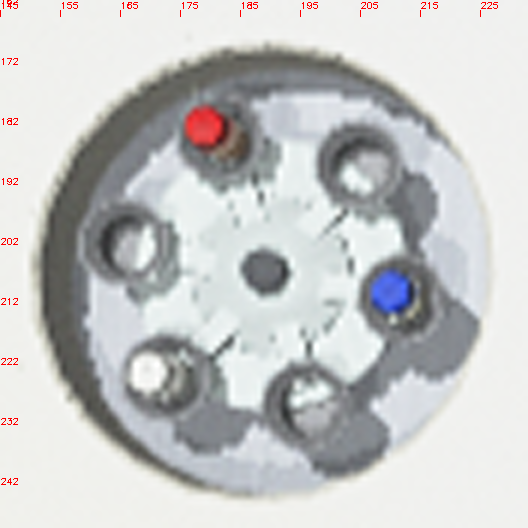

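View pics/tk.png

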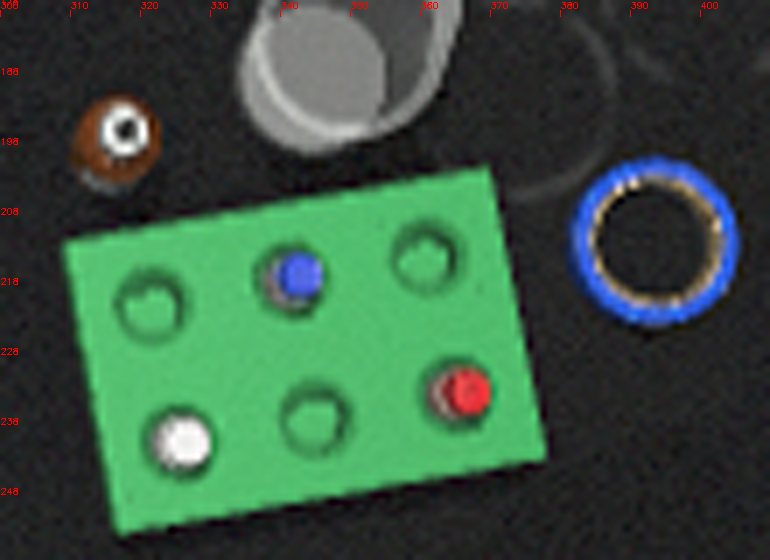

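View pics/sr.png

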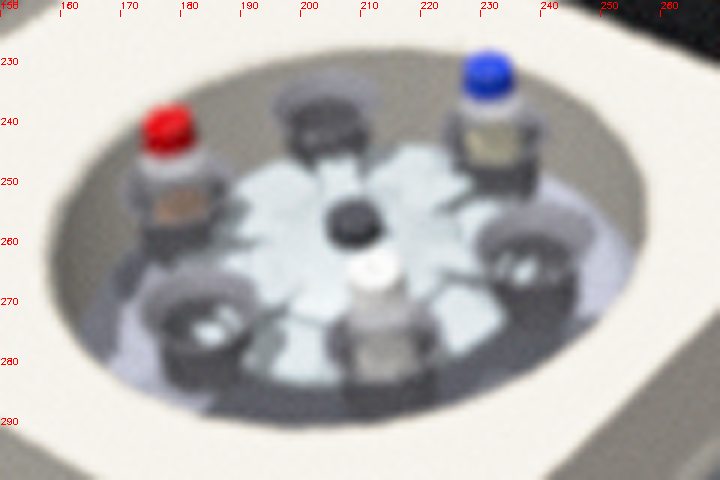

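View pics/sk.png

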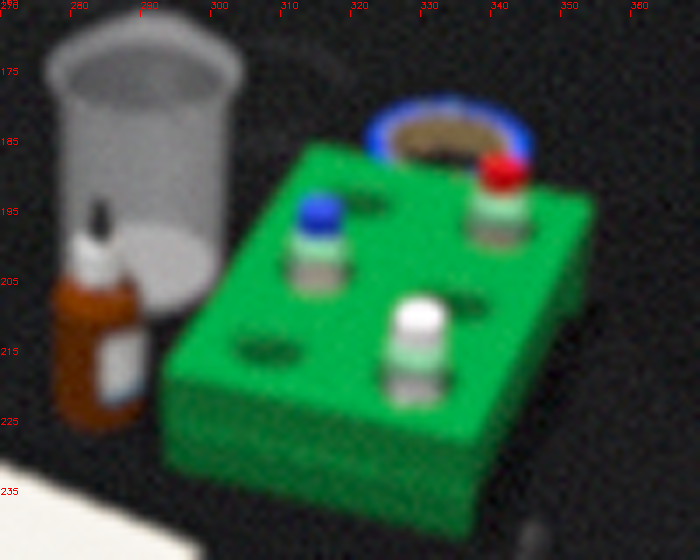

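```bash
cat > h.py <<'E'
import cv2,pickle,numpy as np
from scipy.spatial.transform import Rotation as R
from scipy.optimize import least_squares
def proj(c,p):
    q=R.from_rotvec(c['rotation']).inv().apply(np.atleast_2d(p)-c['position'])
    return np.c_[c['fx']*q[:,0]/q[:,2]+c['cx'],c['fy']*q[:,1]/q[:,2]+c['cy']]
def back(c,px,z):
    d=R.from_rotvec(c['rotation']).apply(np.c_[(np.atleast_2d(px)-[c['cx'],c['cy']])/[c['fx'],c['fy']],np.ones(len(np.atleast_2d(px)))])
    return c['position']+d*((z-c['position'][2])/d[:,2])[:,None]
def uc(u,o,s): return np.array(o)+(np.array(u)+.5)/s-.5
E
python3 - <<'E'
from h import *
np.set_printoptions(precision=4,suppress=True)
T=pickle.load(open('top0.pkl','rb'));S=pickle.load(open('side0.pkl','rb'))
names='rot red,rot blue,rot white'.split(',')
# top of cap; side view: cap-top ellipse centre
tr=uc([[205,126],[391,292],[149,371]],(145,162),6)
sr=uc([[170,115],[490,62],[374,256]],(150,220),6)
trw=uc([[360,165],[128,242],[304,402],[265,272]],(145,162),6)
srw=uc([[327,98],[198,300],[536,236]],(150,220),6)
print('top rot caps\n',back(T,tr,.168));print('side\n',back(S,sr,.168))
print('top wells+hub\n',back(T,trw,.14));print('side wells\n',back(S,srw,.14))
tk=uc([[300,275],[467,392],[184,442]],(300,178),7)
sk=uc([[321,203],[504,162],[421,306]],(270,165),7)
print('rack b r w top\n',back(T,tk,.073));print('side\n',back(S,sk,.073))
print('holes',back(T,uc([[152,305],[428,257],[316,418]],(300,178),7),.045))
print('holes side',back(S,uc([[268,351],[360,203],[462,305]],(270,165),7),.045))
cor=back(T,uc([[63,242],[490,167],[546,459],[120,535]],(300,178),7),.045);print('corn',cor,cor.mean(0))
for a,b in ((0,1),(1,2)):print(np.linalg.norm(cor[a]-cor[b]))
E
```

```text
top rot caps
 [[0.583  0.2929 0.168 ]
 [0.5128 0.2166 0.168 ]
 [0.4825 0.3153 0.168 ]]
side
 [[0.5803 0.2938 0.168 ]
 [0.5097 0.2188 0.168 ]
 [0.4826 0.3141 0.168 ]]
top wells+hub
 [[0.5697 0.2343 0.14  ]
 [0.539  0.332  0.14  ]
 [0.47   0.258  0.14  ]
 [0.5251 0.2743 0.14  ]]
side wells
 [[0.5686 0.2342 0.14  ]
 [0.5382 0.3338 0.14  ]
 [0.4668 0.256  0.14  ]]
rack b r w top
 [[ 0.4968 -0.1229  0.073 ]
 [ 0.4508 -0.185   0.073 ]
 [ 0.434  -0.0764  0.073 ]]
side
 [[ 0.4946 -0.1219  0.073 ]
 [ 0.4482 -0.1838  0.073 ]
 [ 0.4329 -0.0789  0.073 ]]
holes [[ 0.4883 -0.0688  0.045 ]
 [ 0.505  -0.1778  0.045 ]
 [ 0.4428 -0.1315  0.045 ]]
holes side [[ 0.4843 -0.0624  0.045 ]
 [ 0.5008 -0.1702  0.045 ]
 [ 0.4365 -0.1258  0.045 ]]
corn [[ 0.5139 -0.0345  0.045 ]
 [ 0.5401 -0.2037  0.045 ]
 [ 0.4249 -0.2207  0.045 ]
 [ 0.3989 -0.0535  0.045 ]] [ 0.4695 -0.1281  0.045 ]
0.17119031101231458
0.11636114819205631
```

```bash
python3 - <<'E'
from h import *
from workcell import state
np.set_printoptions(precision=4,suppress=True)
rot=np.array([[.5817,.2933],[.5113,.2177],[.4825,.3147],[.5692,.2343],[.5387,.3327],[.4689,.257]])
ang=np.radians([0,240,120,300,60,180])
f=lambda p:(np.c_[p[0]+.06*np.cos(ang+p[2]),p[1]+.06*np.sin(ang+p[2])]-rot).ravel()
r=least_squares(f,[.525,.275,.3]);print('hub',r.x,'res mm\n',f(r.x).reshape(-1,2)*1e3)
p=r.x
for n,a in zip('red blue white'.split(),(180,60,300)):
    a=np.radians(a)+p[2];print('target',n,p[0]+.06*np.cos(a),p[1]+.06*np.sin(a))
P=np.array([[.4957,-.1224],[.4495,-.1844],[.4335,-.0776],[.4883,-.0688],[.505,-.1778],[.4428,-.1315],[.4695,-.1281]])
L=.0275*np.array([[1,0],[-1,-2],[-1,2],[1,2],[1,-2],[-1,0],[0,0]])
g=lambda p:(p[:2]+L@np.array([[np.cos(p[2]),np.sin(p[2])],[-np.sin(p[2]),np.cos(p[2])]])-P).ravel()
r=least_squares(g,[.47,-.128,-.15]);print('rack',r.x,'\n',g(r.x).reshape(-1,2)*1e3);print((g(r.x).reshape(-1,2)+P)[:3])
s=state();M=R.from_rotvec(s['eef_rot']).as_matrix();print(M)
x=M[:2,0];print('tool x az',np.degrees(np.arctan2(x[1],x[0])))
E
```

```text
hub [0.5254 0.2749 0.3002] res mm
 [[ 1.0003 -0.6083]
 [ 0.7897 -1.2588]
 [-1.1399  1.0171]
 [ 0.2066 -0.1171]
 [-0.023   0.7588]
 [-0.8336  0.2083]]
target red 0.46806640110969533 0.25720826162771643
target blue 0.5386770033074629 0.3334587885588047
target white 0.569406595582851 0.23418294981347645
rack [ 0.4692 -0.1272  0.15  ] 
 [[ 0.6769 -0.7188]
 [ 0.7141 -1.3207]
 [ 0.275   0.644 ]
 [-0.1426  0.0635]
 [-0.4036  0.2988]
 [-0.8055  0.1617]
 [-0.3143  0.8714]]
[[ 0.4964 -0.1231]
 [ 0.4502 -0.1857]
 [ 0.4338 -0.077 ]]
[[ 0.9144  0.4048 -0.0005]
 [ 0.4048 -0.9144  0.001 ]
 [-0.0001 -0.0012 -1.    ]]
tool x az 23.879436699491094
```

```bash
cat > go.py <<'E'
import sys;from h import *
from workcell import state
s=state();M=R.from_rotvec(s['eef_rot']).as_matrix()
az=np.degrees(np.arctan2(M[1,0],M[0,0]))
x,y,z,a=map(float,sys.argv[1:5])
d=M.T@(np.array([x,y,z])-s['ee_pos'])/.2
print('t',s['t'],'pos',s['ee_pos'].round(4),'az',az.round(2),'w',s['gripper_width'],'F',np.round(s['wrist_force'],1))
print('lin',d.round(3),'turn',round((az-a)/90,3))
E
python3 go.py .450 -.1855 .20 8.6
```

```text
t 0.1 pos [ 0.2731 -0.6169  0.2477] az 23.88 w 0.08543614319672406 F [-0.2  0.4 -0. ]
lin [ 1.682 -1.614  0.24 ] turn 0.17
```

Request:
{"fn": "arm_command", "kwargs": {"linear": [[0.841,-0.807,0.12],[0.841,-0.807,0.12],[0.841,-0.807,0.12],[0.841,-0.807,0.12],[0.841,-0.807,0.12],[0.841,-0.807,0.12],[0.841,-0.807,0.12]], "turn": [0,0,0,0,0,0,0], "jaw": [50,50,50,50,50,50,50], "squeeze": 30}}

```text
t: 0.8
ee_pos: [0.3619, -0.401, 0.2243]
eef_rot: [-3.073, -0.652, 0.0]
wrist_force: [0.2, -0.6, -0.3]
gripper_width: 0.0498
```

Request:
{"fn": "arm_command", "kwargs": {"linear": [[0.841,-0.807,0.12],[0.841,-0.807,0.12],[0.841,-0.807,0.12],[0.841,-0.807,0.12],[0.841,-0.807,0.12],[0.841,-0.807,0.12],[0.841,-0.807,0.12],[0.841,-0.807,0.12],[0.841,-0.807,0.12],[0.841,-0.807,0.12]], "turn": [0.17,0.17,0.17,0.17,0.17,0.17,0.17,0.17,0.17,0.17], "jaw": [50,50,50,50,50,50,50,50,50,50]}}

```text
t: 1.8
ee_pos: [0.4498, -0.187, 0.2004]
eef_rot: [3.133, 0.232, -0.0]
wrist_force: [0.5, -0.6, -0.6]
gripper_width: 0.0502
```

```bash
python3 go.py .450 -.1855 .066 8.6
```

```text
t 1.8 pos [ 0.4498 -0.187   0.2004] az 8.46 w 0.05017593206412502 F [ 0.5 -0.6 -0.6]
lin [ 0.002 -0.007  0.672] turn -0.002
```

Request:
{"fn": "arm_command", "kwargs": {"linear": [[0,-0.005,0.15],[0,-0.005,0.3],[0,-0.005,0.4],[0,-0.005,0.4],[0,-0.005,0.4]], "turn": [0,0,0,0,0], "jaw": [50,50,50,50,50]}}

```text
t: 2.3
ee_pos: [0.4501, -0.1852, 0.1207]
eef_rot: [-3.133, -0.234, 0.0]
wrist_force: [-0.3, -0.3, 0.5]
gripper_width: 0.0502
```

```bash
cat > pic.py <<'E'
import sys,cv2
from workcell import viewer
n,o,x,y,w,h,s=sys.argv[1],sys.argv[2],*map(int,sys.argv[3:8])
import pickle
c=viewer.capture(n);pickle.dump(c,open(o+'.pkl','wb'))
im=cv2.resize(c['image'][y:y+h,x:x+w],None,fx=s,fy=s,interpolation=cv2.INTER_CUBIC)
cv2.imwrite(f'pics/{o}.png',im)
E
python3 pic.py side s1 270 140 110 90 7; python3 pic.py top t1 300 170 110 85 7;python3 go.py .450 -.1855 .066 8.6
```

```text
t 2.4 pos [ 0.4507 -0.1853  0.1215] az 8.55 w 0.05013219683038207 F [ 0.1 -0.2 -0.5]
lin [-0.004  0.     0.278] turn -0.001
```

View pics/s1.png

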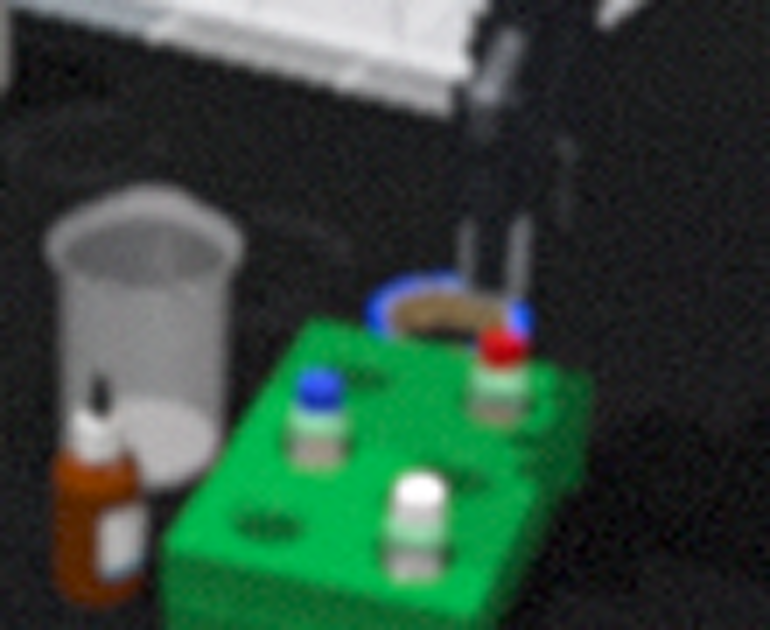

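View pics/t1.png

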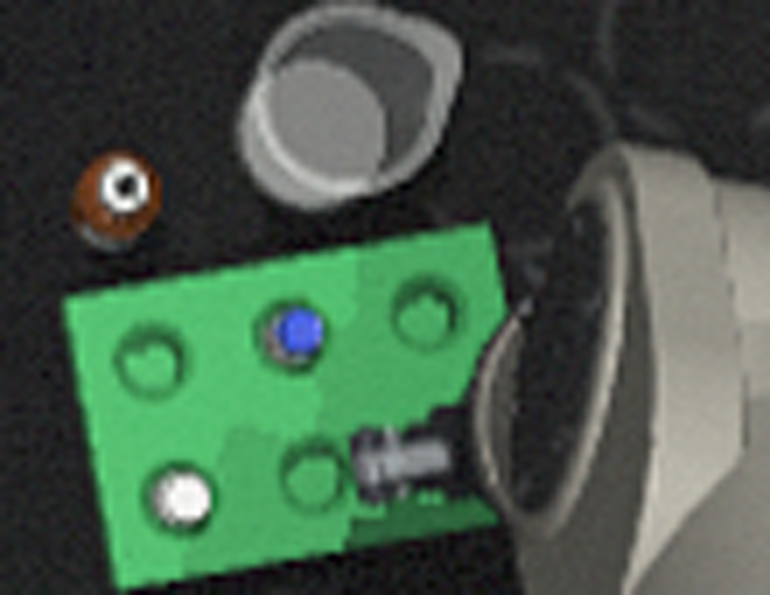

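Fingers straddle the red cap (side crop: finger centre at about 497, cap at 502). Descending to grasp.

Request:
{"fn": "arm_command", "kwargs": {"linear": [[0,0,0.1],[0,0,0.2],[0,0,0.275],[0,0,0.275],[0,0,0.275],[0,0,0.275],[0,0,0.275],[0,0,0.275],[0,0,0.275],[0,0,0.275],[0,0,0.275]], "turn": [0,0,0,0,0,0,0,0,0,0,0], "jaw": [50,50,50,50,50,10,10,10,10,10,10], "squeeze": 30}}

```text
t: 3.5
ee_pos: [0.4507, -0.1851, 0.0662]
eef_rot: [3.132, 0.235, 0.002]
wrist_force: [-0.3, 0.4, 8.3]
gripper_width: 0.0195
```

```bash
python3 pic.py side s2 270 140 110 90 7; python3 go.py .450 -.1855 .066 8.6
```

```text
t 3.55 pos [ 0.4507 -0.1851  0.0662] az 8.57 w 0.019508996262345105 F [-0.4 -1.   9.5]
lin [-0.004  0.001  0.001] turn -0.0
```

View pics/s2.png

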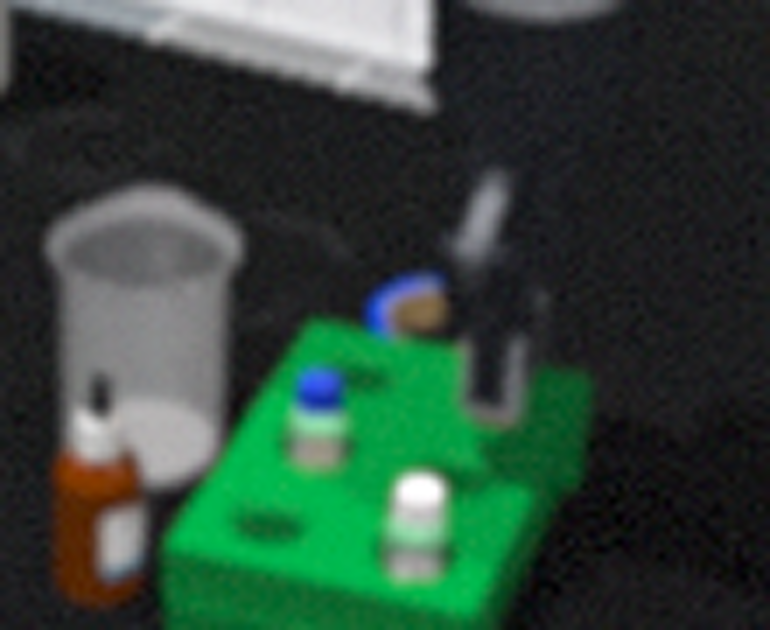

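Held at 19.5 mm. Lift and go over.

Request:
{"fn": "arm_command", "kwargs": {"linear": [[0,0,-0.1],[0,0,-0.25],[0,0,-0.5],[0,0,-0.75],[0,0,-0.92],[0,0,-0.92],[0,0,-0.92],[0,0,-0.92]], "turn": [0,0,0,0,0,0,0,0], "jaw": [10,10,10,10,10,10,10,10]}}

```text
t: 4.35
ee_pos: [0.4495, -0.1847, 0.2486]
eef_rot: [-3.132, -0.235, 0.002]
wrist_force: [0.1, 0.6, -0.5]
gripper_width: 0.0193
```

```bash
python3 pic.py side s3 230 70 160 120 5; python3 go.py .4681 .2572 .25 17.2
```

```text
t 4.4 pos [ 0.4494 -0.1847  0.2483] az 8.58 w 0.019815453546699276 F [-0.6  0.8  0.1]
lin [ 0.422 -2.171 -0.007] turn -0.096
```

View pics/s3.png

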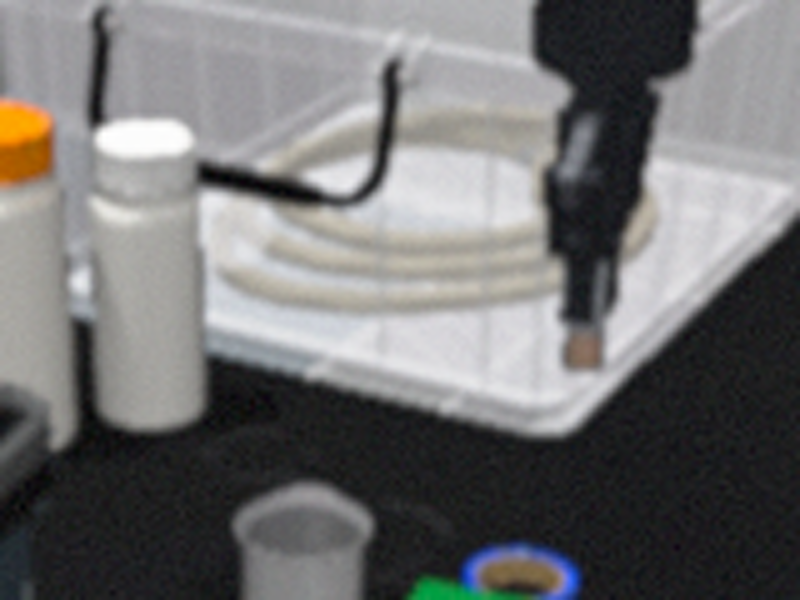

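The brown vial hangs from the fingers, base at crop (583,370). Moving over the rotor.

Request:
{"fn": "arm_command", "kwargs": {"linear": [[0.14,-0.724,0],[0.14,-0.724,0],[0.14,-0.724,0],[0.14,-0.724,0],[0.14,-0.724,0],[0.14,-0.724,0]], "turn": [0,0,0,0,0,0], "jaw": [10,10,10,10,10,10]}}

```text
t: 5.0
ee_pos: [0.4558, -0.0384, 0.2487]
eef_rot: [-3.133, -0.233, 0.002]
wrist_force: [-0.1, -0.6, -0.1]
gripper_width: 0.0198
```

Request:
{"fn": "arm_command", "kwargs": {"linear": [[0.14,-0.724,0],[0.14,-0.724,0],[0.14,-0.724,0],[0.14,-0.724,0],[0.14,-0.724,0],[0.14,-0.724,0]], "turn": [0,0,0,0,0,0], "jaw": [10,10,10,10,10,10]}}

```text
t: 5.6
ee_pos: [0.4624, 0.1081, 0.249]
eef_rot: [3.133, 0.231, -0.001]
wrist_force: [0.9, 1.1, -0.0]
gripper_width: 0.0195
```

Request:
{"fn": "arm_command", "kwargs": {"linear": [[0.14,-0.724,0],[0.14,-0.724,0],[0.14,-0.724,0],[0.14,-0.724,0],[0.14,-0.724,0],[0.14,-0.724,0],[0.14,-0.724,0]], "turn": [-0.096,-0.096,-0.096,-0.096,-0.096,-0.096,-0.096], "jaw": [10,10,10,10,10,10,10]}}

```text
t: 6.3
ee_pos: [0.4688, 0.2554, 0.2493]
eef_rot: [3.106, 0.466, 0.0]
wrist_force: [0.1, 1.0, 0.3]
gripper_width: 0.0196
```

```bash
python3 pic.py side s4 130 150 150 150 4; python3 pic.py top t4 130 140 130 130 5;python3 go.py .4681 .2572 .21 17.2
```

```text
t 6.4 pos [0.4687 0.2559 0.2495] az 17.1 w 0.01941209322683865 F [-0.5 -0.7 -0.4]
lin [-0.001 -0.007  0.197] turn -0.001
```

View pics/s4.png

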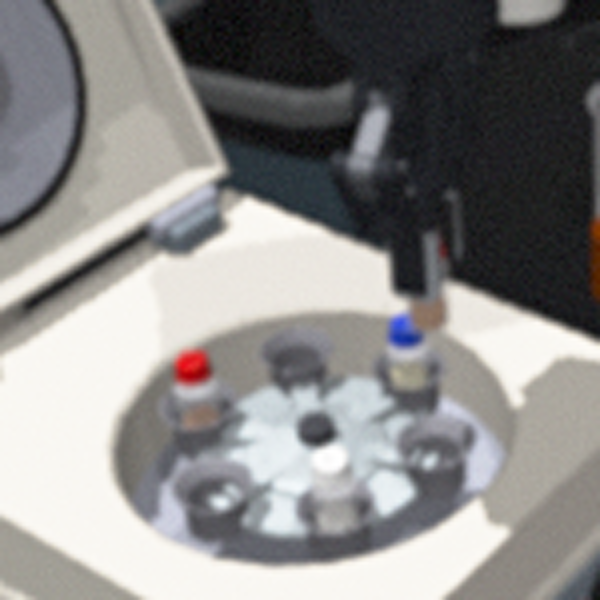

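View pics/t4.png

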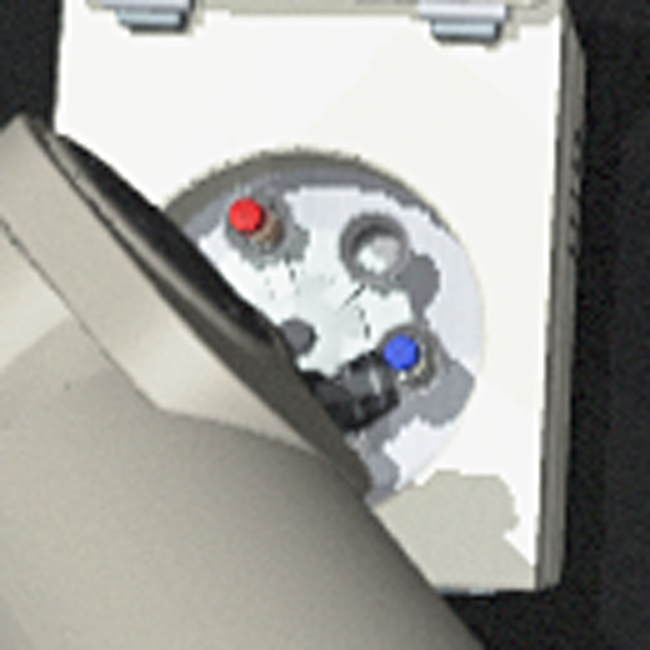

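```bash
python3 - <<'E'
from h import *
S=pickle.load(open('side0.pkl','rb'))
print(proj(S,[[.4687,.2559,.2065],[.4494,-.1847,.2053],[.4687,.2559,.2495]]))
print(uc([430,325],(130,150),4),uc([583,370],(230,70),5))
E
```

```text
[[236.14023785 230.4517439 ]
 [345.53648381 142.10126565]
 [234.7444984  210.81721835]]
[237.125 230.875] [346.2 143.6]
```

Projected base matches the picture within 1 px (~1.5 mm). Descend in stages.

Request:
{"fn": "arm_command", "kwargs": {"linear": [[-0.003,-0.007,0.15],[-0.003,-0.007,0.27],[-0.003,-0.007,0.32],[-0.003,-0.007,0.34],[-0.003,-0.007,0.36],[-0.003,-0.007,0.38],[-0.003,-0.007,0.39],[-0.003,-0.007,0.39]], "turn": [0,0,0,0,0,0,0,0], "jaw": [10,10,10,10,10,10,10,10]}}

```text
t: 7.2
ee_pos: [0.4674, 0.2584, 0.1715]
eef_rot: [-3.106, -0.47, -0.0]
wrist_force: [0.2, 0.3, 0.4]
gripper_width: 0.0197
```

```bash
python3 pic.py side s5 130 200 150 120 5; python3 go.py .4681 .2572 .162 17.2
```

```text
t 7.25 pos [0.4674 0.2585 0.1716] az 17.22 w 0.019728816971472853 F [ 0.3 -0.1  0.2]
lin [0.001 0.007 0.048] turn 0.0
```

View pics/s5.png

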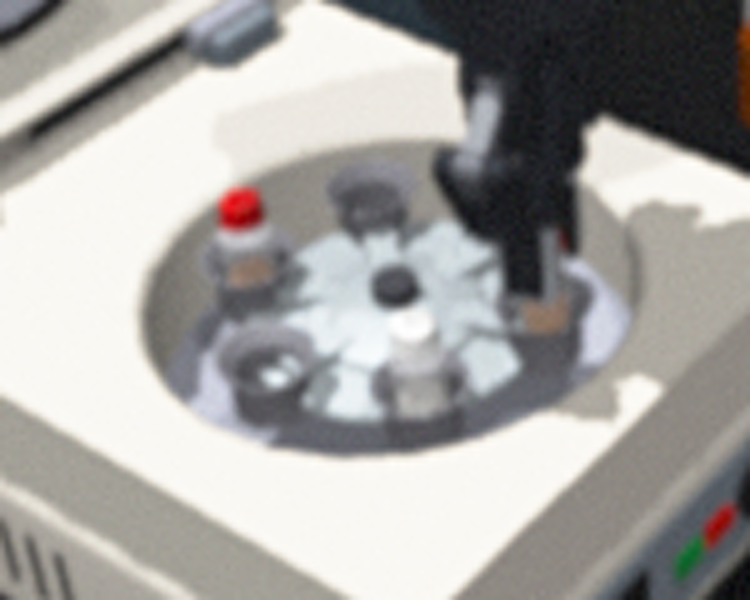

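Vial is in the well with no contact force. Lower the rest and release.

Request:
{"fn": "arm_command", "kwargs": {"linear": [[0,0.003,0.02],[0,0.003,0.04],[0,0.003,0.047],[0,0.003,0.047],[0,0.003,0.047],[0,0.003,0.047],[0,0.003,0.047],[0,0.003,0.047]], "turn": [0,0,0,0,0,0,0,0], "jaw": [10,10,10,10,36,36,36,36]}}

```text
t: 8.05
ee_pos: [0.4675, 0.2578, 0.162]
eef_rot: [-3.106, -0.47, -0.0]
wrist_force: [-0.5, -0.3, -0.2]
gripper_width: 0.0359
```

Request:
{"fn": "arm_command", "kwargs": {"linear": [[0,0,-0.05],[0,0,-0.15],[0,0,-0.3],[0,0,-0.45],[0,0,-0.45],[0,0,-0.45]], "turn": [0,0,0,0,0,0], "jaw": [36,36,36,36,36,36]}}

```text
t: 8.65
ee_pos: [0.4677, 0.2579, 0.2529]
eef_rot: [-3.106, -0.47, -0.003]
wrist_force: [0.2, -0.2, -0.7]
gripper_width: 0.036
```

```bash
python3 pic.py side s6 130 200 150 120 5; python3 go.py .4964 -.1231 .25 8.6
```

```text
t 8.7 pos [0.4673 0.2576 0.252 ] az 17.21 w 0.03607767509329791 F [-0.1 -0.4 -1.1]
lin [-0.425  1.861  0.01 ] turn 0.096
```

View pics/s6.png

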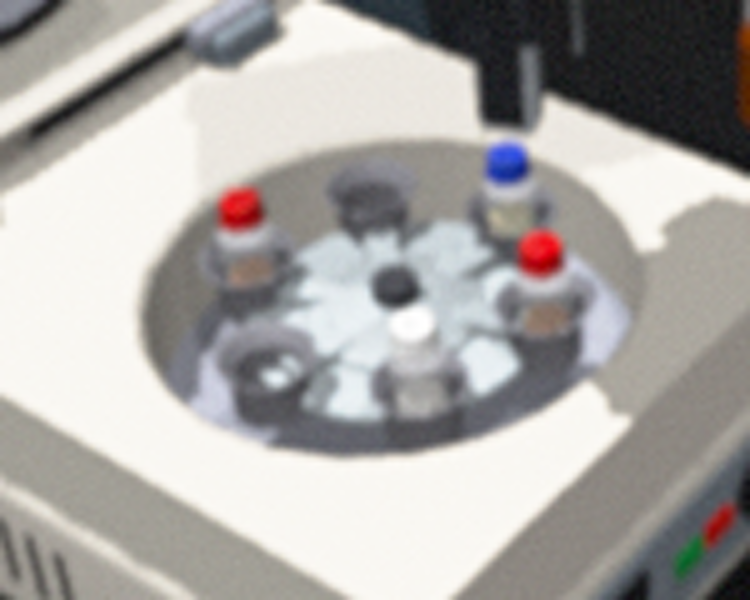

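Red is seated upright at crop (542,280), opposite its twin, and the rotor hasn't turned. Now blue.

Request:
{"fn": "arm_command", "kwargs": {"linear": [[-0.212,0.93,0],[-0.212,0.93,0],[-0.212,0.93,0],[-0.212,0.93,0],[-0.212,0.93,0],[-0.212,0.93,0],[-0.212,0.93,0]], "turn": [0,0,0,0,0,0,0], "jaw": [45,45,45,45,45,45,45]}}

```text
t: 9.4
ee_pos: [0.4818, 0.0684, 0.2515]
eef_rot: [-3.106, -0.472, 0.001]
wrist_force: [0.8, 0.7, -0.4]
gripper_width: 0.0452
```

Request:
{"fn": "arm_command", "kwargs": {"linear": [[-0.212,0.931,0],[-0.212,0.931,0],[-0.212,0.931,0],[-0.212,0.931,0],[-0.212,0.931,0],[-0.212,0.931,0],[-0.212,0.931,0],[-0.212,0.931,0],[-0.212,0.931,0]], "turn": [0.096,0.096,0.096,0.096,0.096,0.096,0.096,0.096,0.096], "jaw": [45,45,45,45,45,45,45,45,45]}}

```text
t: 10.3
ee_pos: [0.4968, -0.1217, 0.252]
eef_rot: [-3.132, -0.238, -0.0]
wrist_force: [-0.4, -0.6, 0.6]
gripper_width: 0.0453
```

```bash
python3 go.py .4962 -.1231 .066 8.6
```

```text
t 10.3 pos [ 0.4968 -0.1217  0.252 ] az 8.68 w 0.0452601035397157 F [-0.4 -0.6  0.6]
lin [-0.004  0.007  0.93 ] turn 0.001
```

Request:
{"fn": "arm_command", "kwargs": {"linear": [[-0.003,0.005,0.2],[-0.003,0.005,0.4],[-0.003,0.005,0.6],[-0.003,0.005,0.68],[-0.003,0.005,0.68],[-0.003,0.005,0.68]], "turn": [0,0,0,0,0,0], "jaw": [45,45,45,45,45,45]}}

```text
t: 10.9
ee_pos: [0.4966, -0.1235, 0.1165]
eef_rot: [-3.133, -0.236, -0.0]
wrist_force: [-0.3, -0.0, -0.4]
gripper_width: 0.0451
```

```bash
python3 pic.py side s7 270 140 110 90 7; python3 go.py .4962 -.1231 .066 8.6
```

```text
t 10.95 pos [ 0.497  -0.1237  0.1171] az 8.6 w 0.04495910269631423 F [ 0.3 -0.5  0.1]
lin [-0.004 -0.004  0.255] turn 0.0
```

View pics/s7.png

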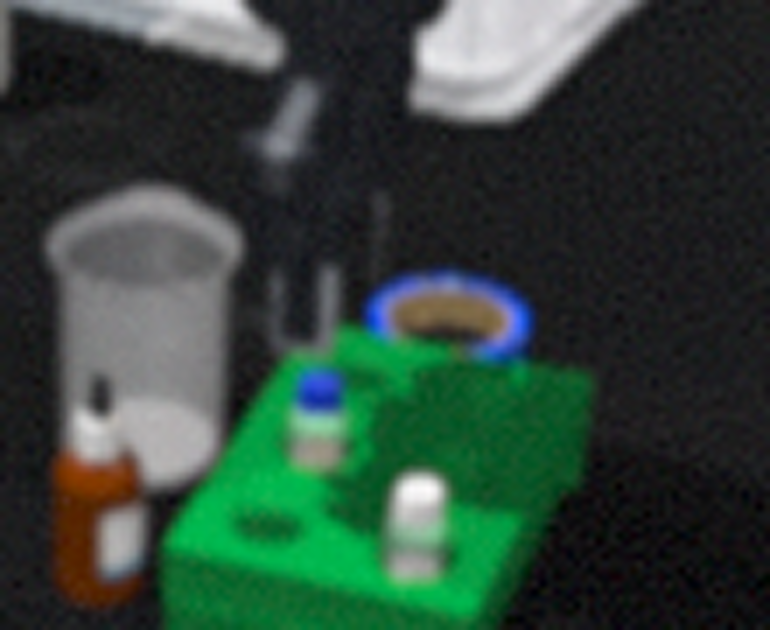

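```bash
python3 - <<'E'
from h import *
S=pickle.load(open('side0.pkl','rb'))
j=np.array([np.cos(np.radians(98.6)),np.sin(np.radians(98.6)),0])
for p,o in(((.4507,-.1853,.1215),.0395),((.497,-.1237,.1171),.037)):
    p=np.array(p)
    print((proj(S,[p+j*o-[0,0,.012],p+j*o-[0,0,.004]])-[270,140])*7)
print((proj(S,[[.4502,-.1857,.073],[.4964,-.1231,.073],[.4338,-.077,.073]])-[270,140])*7)
E
```

```text
[[474.92772712 297.07935924]
 [476.58762626 278.10371392]]
[[285.61236968 345.91050788]
 [286.51351883 326.80913187]]
[[498.27326419 330.40502153]
 [315.13378565 372.25450765]
 [413.29659503 479.88197916]]
```

The offsets match the red grasp, so descend and grasp.

Request:
{"fn": "arm_command", "kwargs": {"linear": [[-0.002,0,0.1],[-0.002,0,0.2],[-0.002,0,0.255],[-0.002,0,0.255],[-0.002,0,0.255],[-0.002,0,0.255],[-0.002,0,0.255],[-0.002,0,0.255],[-0.002,0,0.255],[-0.002,0,0.255]], "turn": [0,0,0,0,0,0,0,0,0,0], "jaw": [45,45,45,45,10,10,10,10,10,10]}}

```text
t: 11.95
ee_pos: [0.4965, -0.1241, 0.0661]
eef_rot: [3.132, 0.235, 0.003]
wrist_force: [-1.3, 1.1, 5.7]
gripper_width: 0.0197
```

Request:
{"fn": "arm_command", "kwargs": {"linear": [[0,0,-0.1],[0,0,-0.25],[0,0,-0.5],[0,0,-0.75],[0,0,-0.92],[0,0,-0.92],[0,0,-0.92],[0,0,-0.92]], "turn": [0,0,0,0,0,0,0,0], "jaw": [10,10,10,10,10,10,10,10]}}

```text
t: 12.75
ee_pos: [0.4953, -0.1239, 0.2485]
eef_rot: [-3.133, -0.235, 0.001]
wrist_force: [0.2, -0.7, -0.5]
gripper_width: 0.0193
```

```bash
python3 pic.py side s8 230 70 160 120 5; python3 go.py .5387 .3335 .25 -12.8
```

```text
t 12.8 pos [ 0.4953 -0.1239  0.2481] az 8.58 w 0.01927004086911147 F [-0.3  0.2 -0.9]
lin [ 0.556 -2.229 -0.009] turn 0.238
```

View pics/s8.png

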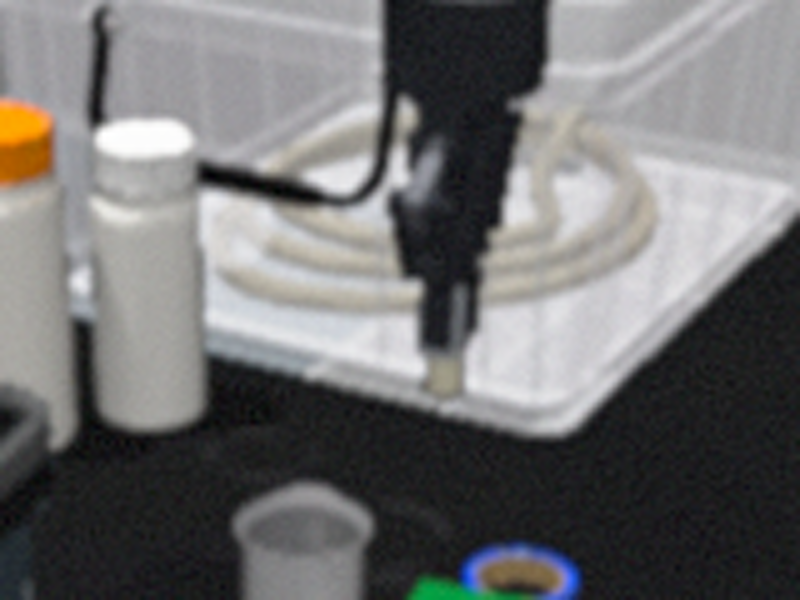

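Blue is held. Over to its well.

Request:
{"fn": "arm_command", "kwargs": {"linear": [[0.185,-0.743,0],[0.185,-0.743,0],[0.185,-0.743,0],[0.185,-0.743,0],[0.185,-0.743,0],[0.185,-0.743,0]], "turn": [0,0,0,0,0,0], "jaw": [10,10,10,10,10,10]}}

```text
t: 13.4
ee_pos: [0.5099, 0.0276, 0.2482]
eef_rot: [3.133, 0.234, -0.002]
wrist_force: [-0.6, 0.5, -0.4]
gripper_width: 0.0195
```

Request:
{"fn": "arm_command", "kwargs": {"linear": [[0.185,-0.743,0],[0.185,-0.743,0],[0.185,-0.743,0],[0.185,-0.743,0],[0.185,-0.743,0],[0.185,-0.743,0]], "turn": [0,0,0,0,0,0], "jaw": [10,10,10,10,10,10]}}

```text
t: 14.0
ee_pos: [0.5249, 0.1789, 0.2485]
eef_rot: [3.132, 0.231, -0.001]
wrist_force: [-0.5, -0.5, 0.1]
gripper_width: 0.0195
```

Request:
{"fn": "arm_command", "kwargs": {"linear": [[0.185,-0.743,0],[0.185,-0.743,0],[0.185,-0.743,0],[0.185,-0.743,0],[0.185,-0.743,0],[0.185,-0.743,0],[0.185,-0.743,0],[0.185,-0.743,0],[0.185,-0.743,0]], "turn": [0.238,0.238,0.238,0.238,0.238,0.238,0.238,0.238,0.238], "jaw": [10,10,10,10,10,10,10,10,10]}}

```text
t: 14.9
ee_pos: [0.5394, 0.3323, 0.2492]
eef_rot: [3.122, -0.353, 0.001]
wrist_force: [-0.5, -1.0, -0.1]
gripper_width: 0.0195
```

```bash
python3 pic.py side s9 130 150 150 150 4; python3 go.py .5387 .3335 .172 -12.8
```

```text
t 14.95 pos [0.5394 0.3326 0.2492] az -12.9 w 0.019641350517014062 F [-0.1 -0.2 -0.7]
lin [-0.004 -0.004  0.386] turn -0.001
```

View pics/s9.png

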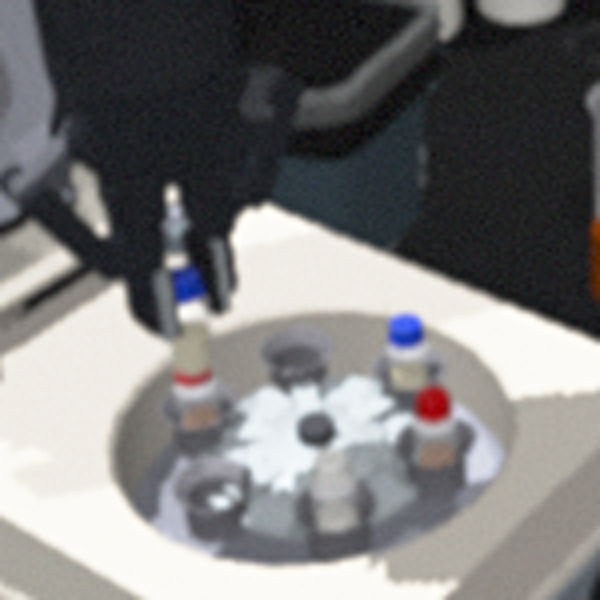

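```bash
python3 - <<'E'
from h import *
S=pickle.load(open('side0.pkl','rb'))
print((proj(S,[[.5394,.3326,.2062],[.5394,.3326,.2562]])-[130,150])*4)
E
```

```text
[[191.01220382 362.75828737]
 [175.28925043 269.6369088 ]]
```

Request:
{"fn": "arm_command", "kwargs": {"linear": [[-0.002,-0.004,0.15],[-0.002,-0.004,0.27],[-0.002,-0.004,0.32],[-0.002,-0.004,0.34],[-0.002,-0.004,0.36],[-0.002,-0.004,0.38],[-0.002,-0.004,0.39],[-0.002,-0.004,0.39]], "turn": [0,0,0,0,0,0,0,0], "jaw": [10,10,10,10,10,10,10,10]}}

```text
t: 15.75
ee_pos: [0.539, 0.3343, 0.1712]
eef_rot: [-3.122, 0.351, -0.0]
wrist_force: [0.5, 0.1, 0.9]
gripper_width: 0.0197
```

```bash
python3 pic.py side s10 130 200 150 120 5; python3 go.py .5387 .3335 .162 -12.8
```

```text
t 15.8 pos [0.539  0.3343 0.1713] az -12.84 w 0.01940534747556926 F [-0.3 -0.1 -0.1]
lin [-0.     0.004  0.046] turn -0.0
```

View pics/s10.png

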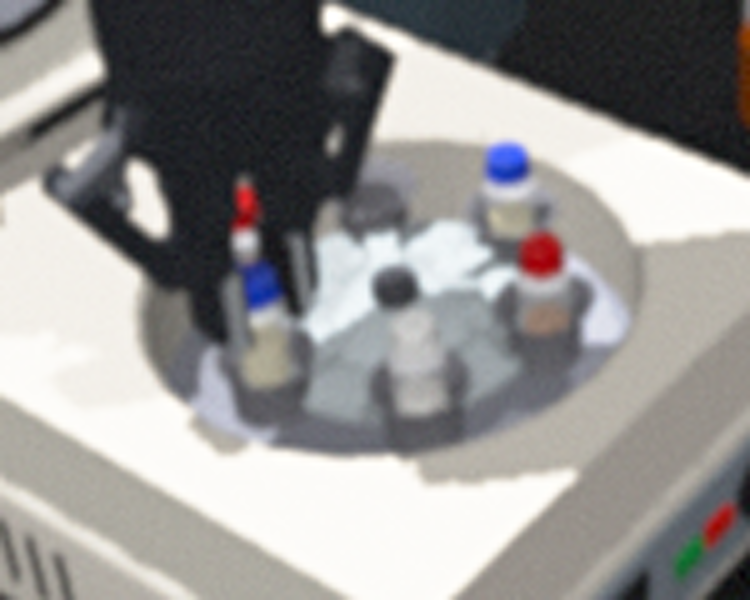

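Blue is in the well mouth with no force. The red vial behind it is visible between the fingers. Lower and release.

Request:
{"fn": "arm_command", "kwargs": {"linear": [[0,0.003,0.02],[0,0.003,0.04],[0,0.003,0.046],[0,0.003,0.046],[0,0.003,0.046],[0,0.003,0.046],[0,0.003,0.046],[0,0.003,0.046]], "turn": [0,0,0,0,0,0,0,0], "jaw": [10,10,10,10,34,34,34,34]}}

```text
t: 16.6
ee_pos: [0.5388, 0.3337, 0.1618]
eef_rot: [-3.122, 0.351, -0.0]
wrist_force: [-0.0, 0.5, -0.3]
gripper_width: 0.0342
```

Request:
{"fn": "arm_command", "kwargs": {"linear": [[0,0,-0.05],[0,0,-0.15],[0,0,-0.3],[0,0,-0.45],[0,0,-0.45],[0,0,-0.45]], "turn": [0,0,0,0,0,0], "jaw": [34,34,34,34,34,34]}}

```text
t: 17.2
ee_pos: [0.539, 0.3339, 0.253]
eef_rot: [-3.121, 0.351, -0.002]
wrist_force: [-1.0, -0.2, -0.1]
gripper_width: 0.0339
```

```bash
python3 pic.py side s11 130 200 150 120 5; python3 go.py .4338 -.077 .25 8.6
```

```text
t 17.25 pos [0.5387 0.3335 0.2519] az -12.85 w 0.03397042653020911 F [-0.5 -0.3 -1. ]
lin [-0.055  2.118  0.009] turn -0.238
```

View pics/s11.png

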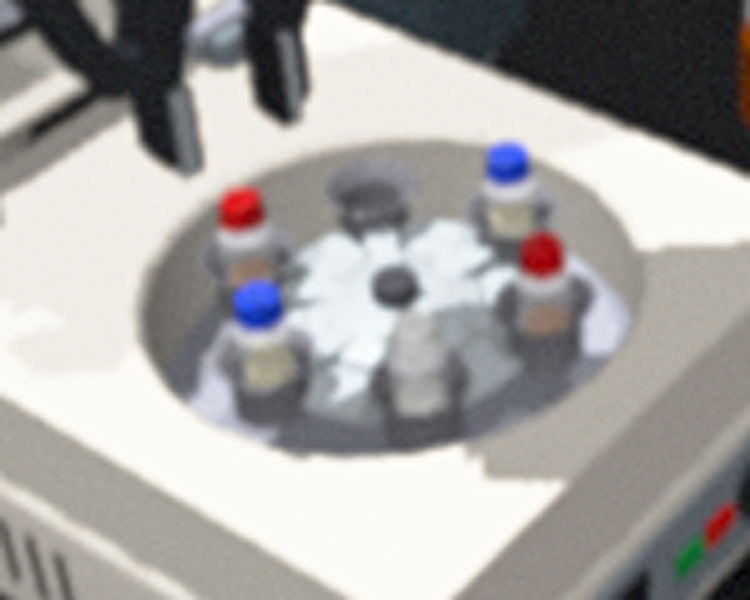

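Blue is seated. Last is white.

Request:
{"fn": "arm_command", "kwargs": {"linear": [[-0.018,0.706,0],[-0.018,0.706,0],[-0.018,0.706,0],[-0.018,0.706,0],[-0.018,0.706,0],[-0.018,0.706,0]], "turn": [0,0,0,0,0,0], "jaw": [45,45,45,45,45,45]}}

```text
t: 17.85
ee_pos: [0.5038, 0.1976, 0.2514]
eef_rot: [-3.122, 0.35, 0.001]
wrist_force: [0.5, 0.4, -0.0]
gripper_width: 0.045
```

Request:
{"fn": "arm_command", "kwargs": {"linear": [[-0.018,0.706,0],[-0.018,0.706,0],[-0.018,0.706,0],[-0.018,0.706,0],[-0.018,0.706,0],[-0.018,0.706,0]], "turn": [0,0,0,0,0,0], "jaw": [45,45,45,45,45,45]}}

```text
t: 18.45
ee_pos: [0.4693, 0.0615, 0.2516]
eef_rot: [-3.122, 0.348, 0.0]
wrist_force: [-0.4, -0.5, 0.6]
gripper_width: 0.045
```

Request:
{"fn": "arm_command", "kwargs": {"linear": [[-0.018,0.706,0],[-0.018,0.706,0],[-0.018,0.706,0],[-0.018,0.706,0],[-0.018,0.706,0],[-0.018,0.706,0],[-0.018,0.706,0],[-0.018,0.706,0],[-0.018,0.706,0]], "turn": [-0.238,-0.238,-0.238,-0.238,-0.238,-0.238,-0.238,-0.238,-0.238], "jaw": [45,45,45,45,45,45,45,45,45]}}

```text
t: 19.35
ee_pos: [0.4343, -0.0761, 0.2517]
eef_rot: [-3.132, -0.237, 0.0]
wrist_force: [-0.5, -0.6, -0.2]
gripper_width: 0.0448
```

```bash
python3 go.py .4338 -.077 .115 8.6
```

```text
t 19.35 pos [ 0.4343 -0.0761  0.2517] az 8.66 w 0.04479226630121685 F [-0.5 -0.6 -0.2]
lin [-0.003  0.004  0.683] turn 0.001
```

Request:
{"fn": "arm_command", "kwargs": {"linear": [[-0.002,0.002,0.2],[-0.002,0.002,0.4],[-0.002,0.002,0.6],[-0.002,0.002,0.68],[-0.002,0.002,0.68],[-0.002,0.002,0.68]], "turn": [0,0,0,0,0,0], "jaw": [45,45,45,45,45,45]}}

```text
t: 19.95
ee_pos: [0.4341, -0.0771, 0.1162]
eef_rot: [-3.133, -0.236, 0.0]
wrist_force: [-0.2, 0.1, 0.3]
gripper_width: 0.0451
```

```bash
python3 pic.py side s12 270 140 110 90 7; python3 go.py .4338 -.077 .066 8.6
```

```text
t 20.0 pos [ 0.4345 -0.0772  0.1167] az 8.59 w 0.04486145818795039 F [-0.2  0.2 -0.7]
lin [-0.003 -0.002  0.254] turn -0.0
```

View pics/s12.png

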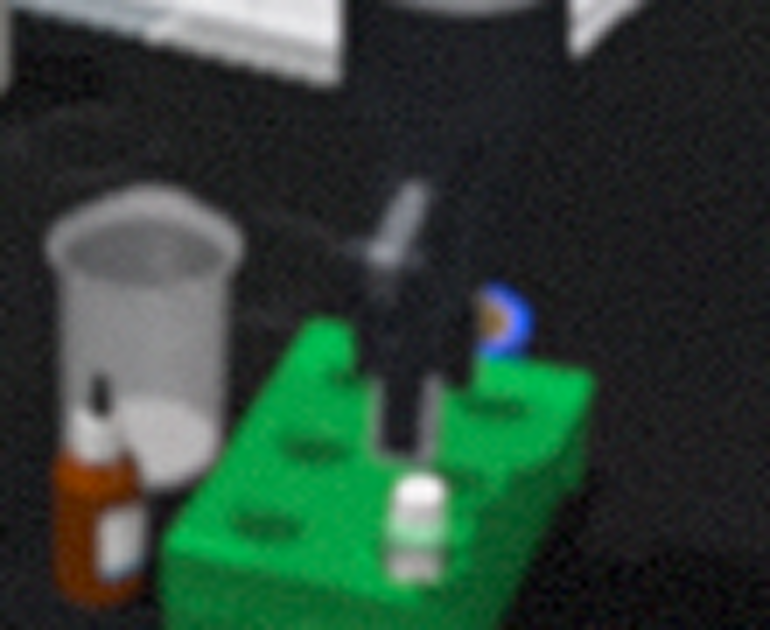

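Same offset as for the others, so grasp.

Request:
{"fn": "arm_command", "kwargs": {"linear": [[-0.002,0,0.1],[-0.002,0,0.2],[-0.002,0,0.253],[-0.002,0,0.253],[-0.002,0,0.253],[-0.002,0,0.253],[-0.002,0,0.253],[-0.002,0,0.253],[-0.002,0,0.253],[-0.002,0,0.253]], "turn": [0,0,0,0,0,0,0,0,0,0], "jaw": [45,45,45,45,10,10,10,10,10,10]}}

```text
t: 21.0
ee_pos: [0.4341, -0.0775, 0.0661]
eef_rot: [3.132, 0.235, 0.003]
wrist_force: [-1.5, -0.6, 9.0]
gripper_width: 0.0198
```

Request:
{"fn": "arm_command", "kwargs": {"linear": [[0,0,-0.1],[0,0,-0.25],[0,0,-0.5],[0,0,-0.75],[0,0,-0.92],[0,0,-0.92],[0,0,-0.92],[0,0,-0.92]], "turn": [0,0,0,0,0,0,0,0], "jaw": [10,10,10,10,10,10,10,10]}}

```text
t: 21.8
ee_pos: [0.4328, -0.0774, 0.2485]
eef_rot: [-3.133, -0.235, 0.002]
wrist_force: [-0.0, 0.5, -1.0]
gripper_width: 0.0196
```

```bash
python3 pic.py side s13 230 70 160 120 5; python3 go.py .5694 .2342 .25 47.2; python3 go.py .5694 .2342 .25 -42.8; python3 -c "
from workcell import state;print(state()['qpos'].round(2))"
```

```text
t 21.85 pos [ 0.4327 -0.0774  0.2483] az 8.58 w 0.019573075957930387 F [ 0.7 -0.  -0.7]
lin [ 0.908 -1.438 -0.009] turn -0.429
t 21.85 pos [ 0.4327 -0.0774  0.2483] az 8.58 w 0.019573075957930387 F [ 0.7 -0.  -0.7]
lin [ 0.908 -1.438 -0.009] turn 0.571
[ 0.25  0.05 -0.22  2.09  0.01  1.   -1.4 ]
```

View pics/s13.png

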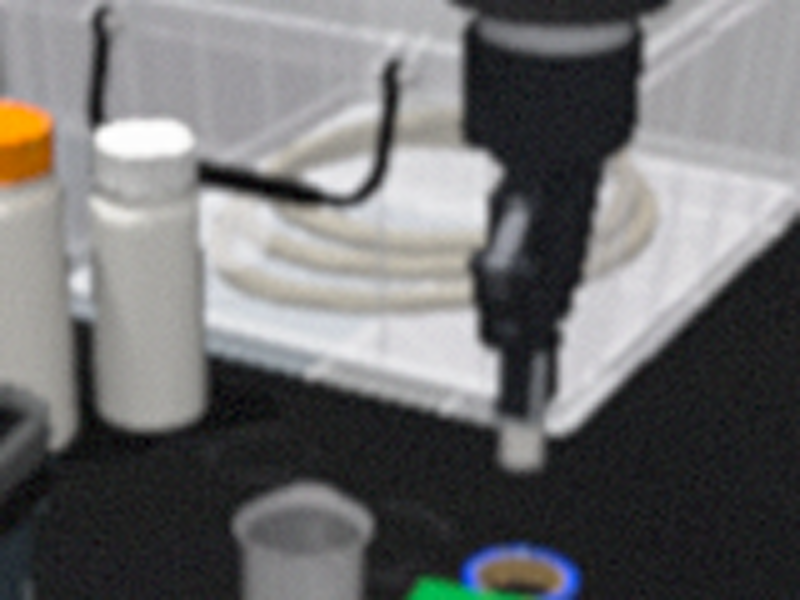

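White is held. The radial grip (turn -0.429) keeps joint 7 in range.

Request:
{"fn": "arm_command", "kwargs": {"linear": [[0.454,-0.719,0],[0.454,-0.719,0],[0.454,-0.719,0],[0.454,-0.719,0],[0.454,-0.719,0],[0.454,-0.719,0]], "turn": [0,0,0,0,0,0], "jaw": [10,10,10,10,10,10]}}

```text
t: 22.45
ee_pos: [0.5011, 0.0781, 0.2479]
eef_rot: [3.133, 0.236, -0.004]
wrist_force: [-0.2, 0.1, -0.0]
gripper_width: 0.0197
```

Request:
{"fn": "arm_command", "kwargs": {"linear": [[0.454,-0.719,0],[0.454,-0.719,0],[0.454,-0.719,0],[0.454,-0.719,0],[0.454,-0.719,0],[0.454,-0.719,0],[0.454,-0.719,0],[0.454,-0.719,0],[0.454,-0.719,0],[0.454,-0.719,0]], "turn": [-0.429,-0.429,-0.429,-0.429,-0.429,-0.429,-0.429,-0.429,-0.429,-0.429], "jaw": [10,10,10,10,10,10,10,10,10,10]}}

```text
t: 23.45
ee_pos: [0.57, 0.2336, 0.2494]
eef_rot: [2.879, 1.256, 0.001]
wrist_force: [0.8, 0.1, -0.3]
gripper_width: 0.0196
```

```bash
python3 pic.py side s14 130 150 150 150 4; python3 go.py .5694 .2342 .172 47.2
```

```text
t 23.5 pos [0.57   0.2338 0.2493] az 47.14 w 0.019766713169387377 F [ 0.3  0.  -1.1]
lin [-0.001 -0.004  0.387] turn -0.001
```

View pics/s14.png

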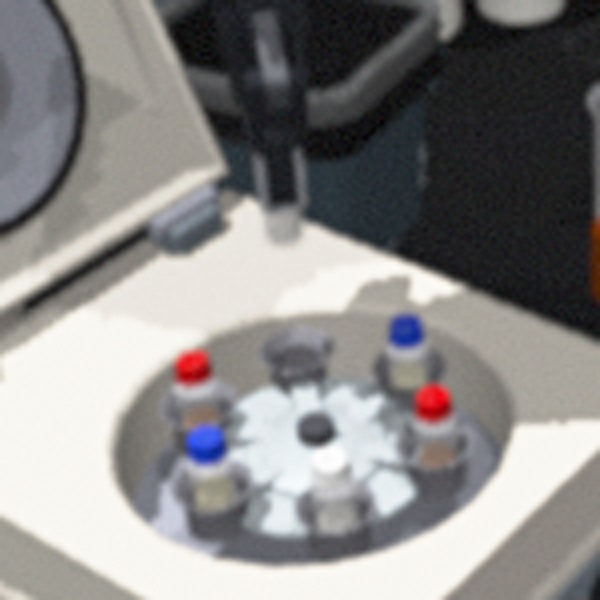

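Request:
{"fn": "arm_command", "kwargs": {"linear": [[-0.001,-0.002,0.15],[-0.001,-0.002,0.27],[-0.001,-0.002,0.32],[-0.001,-0.002,0.34],[-0.001,-0.002,0.36],[-0.001,-0.002,0.38],[-0.001,-0.002,0.39],[-0.001,-0.002,0.39]], "turn": [0,0,0,0,0,0,0,0], "jaw": [10,10,10,10,10,10,10,10]}}

```text
t: 24.3
ee_pos: [0.5697, 0.2342, 0.1713]
eef_rot: [-2.879, -1.257, -0.001]
wrist_force: [0.1, -1.1, -0.3]
gripper_width: 0.0196
```

```bash
python3 pic.py side s15 130 200 150 120 5; python3 go.py .5694 .2342 .162 47.2
```

```text
t 24.35 pos [0.5697 0.2343 0.1714] az 47.19 w 0.019824805658378134 F [-0.5  0.5 -1.2]
lin [-0.001 -0.001  0.047] turn -0.0
```

View pics/s15.png

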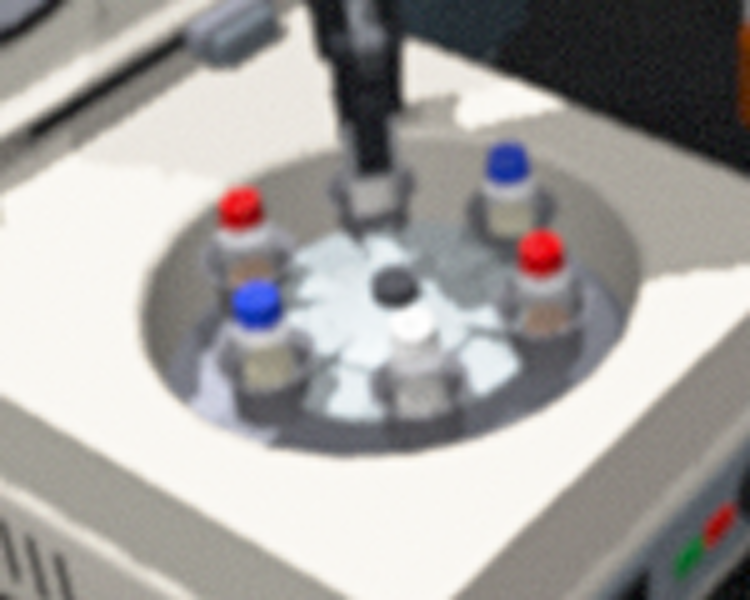

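White is in its well with no force. Release and retreat.

Request:
{"fn": "arm_command", "kwargs": {"linear": [[0,0,0.02],[0,0,0.04],[0,0,0.046],[0,0,0.046],[0,0,0.046],[0,0,0.046],[0,0,0.046],[0,0,0.046]], "turn": [0,0,0,0,0,0,0,0], "jaw": [10,10,10,10,34,34,34,34]}}

```text
t: 25.15
ee_pos: [0.5696, 0.2342, 0.162]
eef_rot: [-2.879, -1.257, -0.0]
wrist_force: [0.1, -0.5, -0.3]
gripper_width: 0.0341
```

Request:
{"fn": "arm_command", "kwargs": {"linear": [[0,0,-0.05],[0,0,-0.15],[0,0,-0.3],[0,0,-0.5],[0,0,-0.6],[0,0,-0.6]], "turn": [0,0,0,0,0,0], "jaw": [34,34,34,34,34,34]}}

```text
t: 25.75
ee_pos: [0.5707, 0.235, 0.2862]
eef_rot: [2.879, 1.257, 0.009]
wrist_force: [0.6, 0.0, 1.1]
gripper_width: 0.0341
```

```bash
python3 go.py .47 .0 .28 47.2
```

```text
t 25.75 pos [0.5707 0.235  0.2862] az 47.19 w 0.0341334840364507 F [0.6 0.  1.1]
lin [-1.204  0.429  0.026] turn -0.0
```

Request:
{"fn": "arm_command", "kwargs": {"linear": [[-0.95,0.35,0],[-0.95,0.35,0],[-0.95,0.35,0],[-0.95,0.35,0],[-0.95,0.35,0],[-0.95,0.35,0],[-0.95,0.35,0]], "turn": [0,0,0,0,0,0,0], "jaw": [34,34,34,34,34,34,34]}}

```text
t: 26.45
ee_pos: [0.4921, 0.0481, 0.2821]
eef_rot: [-2.878, -1.259, -0.001]
wrist_force: [-0.1, 0.5, 0.2]
gripper_width: 0.0339
```

Request:
{"fn": "arm_command", "kwargs": {"linear": [[-0.3,0.9,0],[-0.3,0.9,0],[-0.3,0.9,0],[-0.3,0.9,0],[-0.3,0.9,0],[-0.3,0.9,0],[-0.3,0.9,0],[-0.3,0.9,0]], "turn": [0,0,0,0,0,0,0,0], "jaw": [34,34,34,34,34,34,34,34]}}

```text
t: 27.25
ee_pos: [0.5831, -0.1174, 0.282]
eef_rot: [-2.877, -1.261, -0.0]
wrist_force: [0.8, -0.9, 0.9]
gripper_width: 0.034
```

```bash
python3 pic.py side s16 150 210 110 90 7; python3 pic.py top t16 145 162 88 88 6; python3 go.py .47 .0 .28 47.2
```

```text
t 27.35 pos [ 0.5831 -0.118   0.2822] az 47.28 w 0.033906677880467515 F [-0.9 -0.8  0.5]
lin [ 0.05  -0.816  0.011] turn 0.001
```

View pics/s16.png

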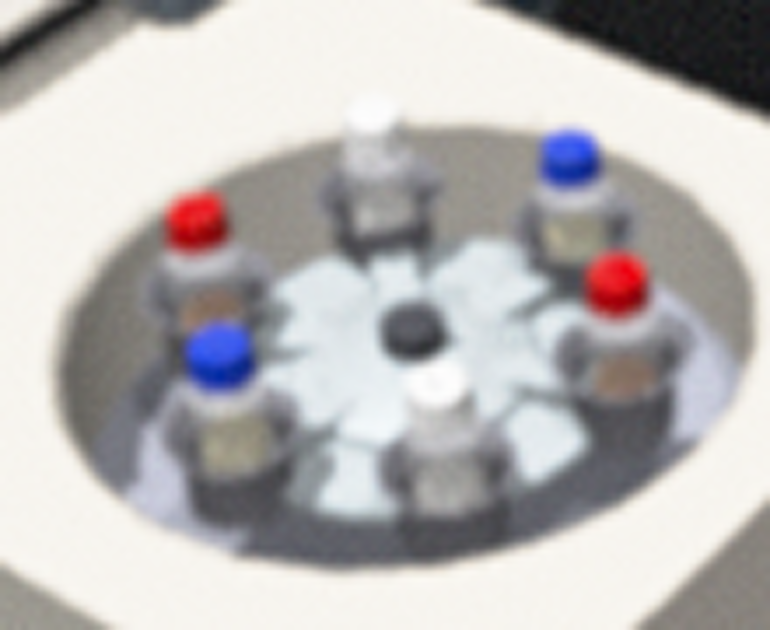

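View pics/t16.png

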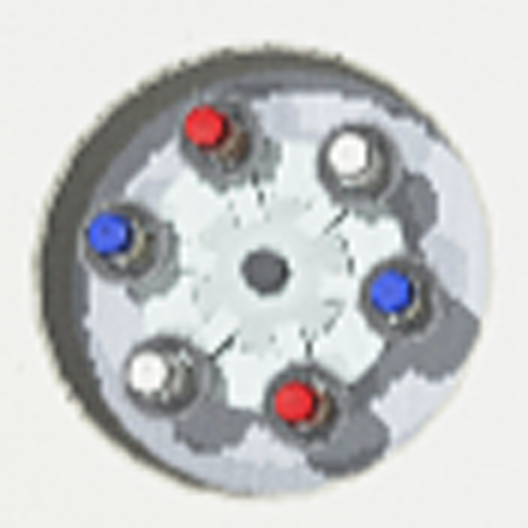

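Six upright vials at the same height, twins opposite. A quick numeric check, then hand in.

```bash
python3 - <<'E'
from h import *
T=pickle.load(open('top0.pkl','rb'))
p=back(T,uc([[205,126],[294,402],[391,292],[109,234],[149,371],[349,151]],(145,162),6),.168)[:,:2]
print('twin mm',[round(np.linalg.norm(p[i]-p[i+1])*1e3,1) for i in(0,2,4)],'r mm',(np.linalg.norm(p-p.mean(0),axis=1)*1e3).round(1))
from workcell import manip;print(manip.sign_off())
E
```

```text
twin mm [np.float64(120.1), np.float64(118.4), np.float64(120.7)] r mm [59.7 60.4 59.4 59.  59.8 60.9]
the job is handed in; nothing more can be done
None
```

I moved the red, blue and white vials from the green rack into the empty wells opposite their same-colour twins, then handed the job in at about 27 s of the 99 s allowed. Sign-off gives no verdict.

In the last pictures, all six vials stand upright and look fully down. Measured from the top view, assuming seated cap height:

| Check | Measured | Required |
|---|---|---|
| Distance between twins (red / blue / white) | 120.1 / 118.4 / 120.7 mm | over 110 mm |
| Distance of each vial from the centre of the six | 59.0–60.9 mm | 52–68 mm from the rotor axis |

The pictures show no turn of the rotor, and the loaded vials stayed in place. The gripper was clear of everything at the end. The largest wrist force I saw was about 9.5 N, during a grasp. No check failed. My position fits had residuals of about 1 mm.

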